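# Tip two paint crates to find the stamped one and push it to the dispatch line

## Task

One of the two paint crates has a round red stamp on its underside: tip both crates over towards the robot, onto their near sides, so that their undersides show, and then push the stamped one, still lying on its side, to the yellow dispatch line until its middle is over the line, leaving the other lying short of the line. Do it all by pushing with the fingers: lift and carry nothing, and leave the paint pot, the palette and the brush cup where they stand. Finish with the arm clear of everything.

Things in the scene. Friction and masses are not known exactly. Their poses are not given: they have to be found in the camera images.
- crate_stamped: closed rigid plywood crate, blue band round its top, upright and free on the table: 70 mm deep (its x), 110 wide (y), 105 tall (z), 0.35 to 0.65 kg evenly spread. The stamped one: red stamp, 62 mm across, mid-underside; seen from above both look alike. Origin: centre of the underside, z towards the top; its -x (near) face looks roughly at the robot, yaw within 0.32 rad.
- crate_plain: closed rigid plywood crate, blue band round its top, upright and free on the table: 70 mm deep (its x), 110 wide (y), 105 tall (z), 0.35 to 0.65 kg evenly spread. Its underside is plain. Origin: centre of the underside, z towards the top; its -x (near) face looks roughly at the robot, yaw within 0.32 rad.
- crate_stamped_mid (a point): the middle of the stamped crate's volume, 52.5 mm above its origin along its z; 52.5 mm above the table when upright, 35 mm when tipped. A tipped crate has its x axis up, is 70 mm high, 105 mm long, and its underside faces away from the robot; pushed low on its near end it slides on the table
- crate_plain_mid (a point): the same point of the plain crate. Either crate, drawn towards the robot by the upper part of its far (+x) face, tips about the lower edge of its near face if the fingers rise with the arc of the far face (a plain level pull may drag it along instead); past about 34 degrees it falls onto its near face by itself
- line: the dispatch line: a flat yellow stripe on the table, 25 mm wide and 660 mm long, running left to right beyond the crates. Origin: the middle of the stripe, at table height; its y runs along the stripe, its x across it, away from the robot (yaw within 0.12 rad)
- paint_pot: bystander: a red paint pot with a white lid, 40 mm across, 48 mm tall, between the two crates; origin: centre of its underside
- palette: bystander: a white round palette, 86 mm across, 9 mm thick, at one outer side of the crates; origin: centre of its underside
- brush_cup: bystander: a grey cup, 72 mm across the top, 85 mm tall, with brushes up to 173 mm above the table, at the other outer side; origin: centre of its underside
Not all that is in view belongs to the job. What is shaped like the crate_stamped but green, orange or purple is not meant.

How it is judged:
By the outcome, as a careful person would: the job done as asked, in the order asked, and still so for the second after the job is handed in, with the robot touching nothing.
It also fails if it takes over 69 s, if anything falls off the work surface, if the arm or the gripper's body presses on something with over 40 N, if the wrist force passes 120 N, or if a joint passes its speed limit or range.

## Robot

A 6-joint arm with a two-finger parallel gripper is mounted at the origin on the work surface. World frame = base frame: x ahead of the robot, y to its left, z up, the work surface at z = 0. Lengths are in m, angles in degrees, forces in N, time in s.
With the tool pointing down it reaches from about 0.3 to 1 m from the base axis. Payload 5.1 kg.
Tool frame: the origin (TCP) lies midway between the tips of the shut fingers; the grasp point (between the pads) lies 19 mm behind it; x points along the fingers, y is the direction in which the jaws open and shut, and the axes are right-handed (so a half turn about x gives the same grasp; the last joint's range is limited). The gripper opens to 95 mm and grips with 3 to 60 N. Pads are 20 mm wide; open, the fingers measure 119 mm over their backs; the gripper's body (75 mm by 180 mm) begins 59 mm behind the grasp point.
Start: joints at [63.564, 7.093, 94.555, -0, 78.352, -4.733], TCP at [0.24, 0.604, 0.215] pointing down, gripper open.
Joint ranges: [-149.61, 149.61], [-58.7, 133.49], [1.44, 155.28], [-77.14, 257.14], [18.33, 153.61], [-166.67, 166.67]. Speed limits (degrees/s): [147.25, 147.25, 180, 180, 180, 180].

## Interface

Orientations are given as [roll, pitch, yaw] about the fixed x, y, z axes, in that order (R = Rz(yaw) Ry(pitch) Rx(roll)).
In Python, from bench import env, get_image, get_calibration gives the robot as it stands.
- The arm moves only by the tool send_rows, never from a script. Its argument "increments" is a list of rows, each a list of 2 entries, a list of its own where there are three numbers: the shift along the tool's x, y, z in m, then the turn about the tool's x in degrees. In form: [[[x, y, z], twist], ...]. A call has 1 to 5 rows; each row is the pose to reach, as a shift and turn from the pose measured when the call began, along the tool's axes at that moment; what a row does not reach only later rows make up. A row lasts 1/12 s, in which the tool goes at most 41.7 mm and 7.16 degrees, less where a joint would pass 70% of its speed; a pose out of reach is approached as far as the arm can. A call with a gripper value outside its range is refused whole. "claw" is the opening, from 0 (shut) to 1 (fully open), set as the call begins (left out, the last holds). The fingers move at their own pace and stop on an object; "squeeze" is the grip in N (left out, the last holds). Time passes only in rows, so rows that repeat a pose let the fingers close. It gives the time, the measured TCP pose, the force and the opening at its end, in the units of the state.
- env.sense(): the state, without advancing time (a new reading comes with each control period).
- get_image(name): name is "scene" or "top" or "wrist"; returns the picture (400x640x3 uint8, blue, green, red); there is no depth.
- get_calibration(name): a dict with "camera_matrix" (3x3 intrinsics, pixels), "world_to_cam" (4x4, takes a point from world to camera coordinates). Camera axes: x right, y down, z forward; pixel columns grow to the right and rows downward; lengths in m; the calibration is good to about 2 mm. The wrist camera is an equidistant fisheye: a pixel r from the principal point sees the ray r / f radians off the axis. A picture is of the moment at which its call begins: read the wrist's pose just before it. get_calibration takes no time and is no camera call; for the wrist camera it gives the pose at the moment of the call.
- env.close_job(): hands the job in, once; it reports no verdict.
The state is a dict: "time": time; "q": joint angles; "joint_vel": joint speeds; "joint_efforts": joint torques, N m; "tool_pos": TCP position; "orientation": TCP orientation; "ft_force": force on the tool from outside, world axes, zero at the start; "moment": the same for the moment, N m; "gripper_width": finger opening in m.
Only numpy, scipy, OpenCV 4.12 (cv2) and the standard library are available. Lean on these libraries where they do the work, as an engineer would, in place of code of your own. Each camera call takes 0.05 s, during which the arm holds its last target.

## Working session

There is one attempt and no reset: what is moved stays moved. The work goes in short steps, Python scripts to look and compute and a tool call to move; the robot and the scene stay as the last step left them, time stands still between calls to the robot, and variables do not carry over. Pictures are saved under pics/ and viewed, and the job is handed in when it is done.

Besides the shell and the picture viewer there is one more tool, called after "Call:" as name([rows], argument=value, ...), one row to a line, values as JSON. send_rows: Moves the arm, as the interface text tells. Its arguments: {"type":"object","properties":{"increments":{"type":"array"},"claw":{"type":"number"},"squeeze":{"type":"number"}},"required":["increments"]}

```bash
ls; mkdir -p pics; python3 - <<'E'
from bench import env,get_image,get_calibration
import cv2
s=env.sense();print(s)
for n in("scene","top","wrist"):
    c=get_calibration(n);print(n,c)
    cv2.imwrite(f"pics/{n}0.png",get_image(n))
E
```

```text
pics
{'time': 0.0, 'q': array([ 6.35625180e+01,  7.13437710e+00,  9.46353408e+01, -4.05094396e-04,
        7.83517055e+01, -4.73250949e+00]), 'joint_vel': array([-0.0759087 ,  0.00269644,  0.04220997,  0.0358524 ,  0.09599525,
       -0.04689282]), 'joint_efforts': array([-7.19419786e-04, -4.17613971e+01, -3.59925234e+01,  7.73139833e-02,
        4.93068038e-02, -1.85426825e-04]), 'tool_pos': array([0.24012252, 0.60331526, 0.21336412]), 'orientation': array([ -94.54537803,   89.8785759 , -116.25026837]), 'ft_force': array([ 0.06179746,  0.53286083, -0.23206041]), 'moment': array([-0.02322208,  0.06769302, -0.02551412]), 'gripper_width': 0.09532063037894638}
scene {'camera_matrix': array([[486.96121843,   0.        , 325.89332927],
       [  0.        , 486.96121843, 199.93397371],
       [  0.        ,   0.        ,   1.        ]]), 'world_to_cam': array([[-0.15354071,  0.98811377,  0.00751248, -0.06406908],
       [ 0.70989847,  0.11559158, -0.69475373, -0.33884789],
       [-0.6873641 , -0.10133988, -0.71920847,  1.89446437],
       [ 0.        ,  0.        ,  0.        ,  1.      
[... 186 characters left out ...]
orld_to_cam': array([[ 0.00289882, -0.99987375,  0.0156233 ,  0.11712278],
       [-0.99586367, -0.00430531, -0.09075797,  0.50416786],
       [ 0.09081378, -0.01529559, -0.99575042,  1.38014115],
       [ 0.        ,  0.        ,  0.        ,  1.        ]])}
wrist {'camera_matrix': array([[309.70691629,   0.        , 314.28033863],
       [  0.        , 309.70691629, 198.90441838],
       [  0.        ,   0.        ,   1.        ]]), 'world_to_cam': array([[ 0.36935469,  0.92928493, -0.00257451, -0.64874707],
       [ 0.88763693, -0.3519784 ,  0.29700486, -0.0333076 ],
       [ 0.27509597, -0.11198537, -0.9548725 ,  0.39137514],
       [ 0.        ,  0.        ,  0.        ,  1.        ]])}
```

View pics/scene0.png

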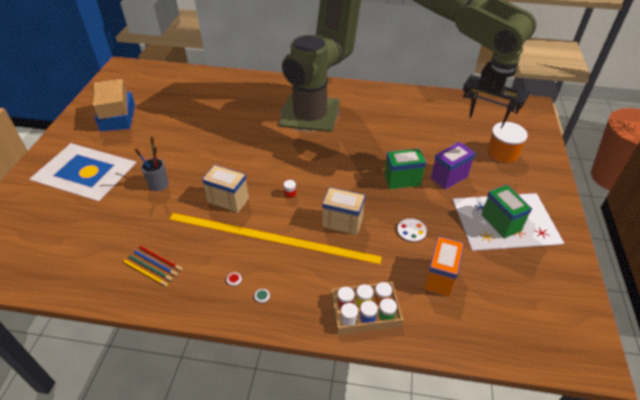

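View pics/top0.png

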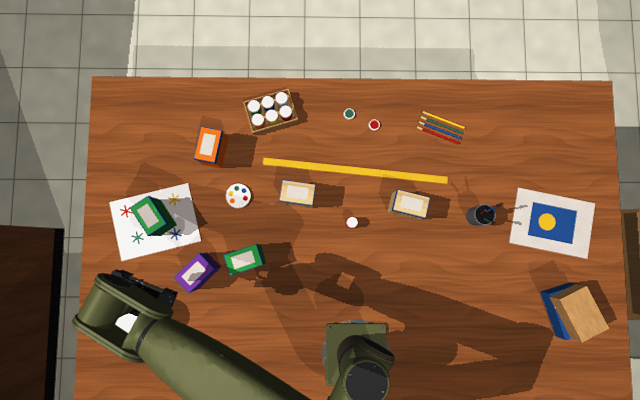

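View pics/wrist0.png

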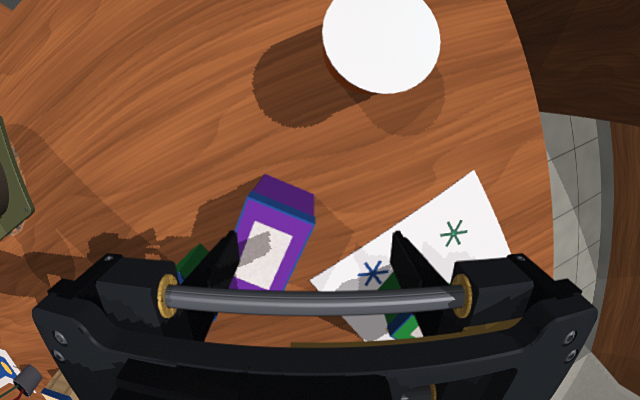

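The two plywood crates are at about (297,193) and (411,204) in top, with the pot between them at (352,222). The palette is at (238,195), the cup at (485,214) and the yellow line runs (264,161)-(447,181). The green, orange and purple boxes are decoys. I'll confirm with an enlarged crop.

```bash
python3 - <<'E'
import cv2
a=cv2.imread("pics/top0.png")[140:250,210:510];cv2.imwrite("pics/topc.png",cv2.resize(a,None,fx=2.6,fy=2.6,interpolation=cv2.INTER_CUBIC))
a=cv2.imread("pics/scene0.png")[140:280,120:440];cv2.imwrite("pics/scenec.png",cv2.resize(a,None,fx=2.5,fy=2.5,interpolation=cv2.INTER_CUBIC))
E
```

```text
(no output)
```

View pics/topc.png

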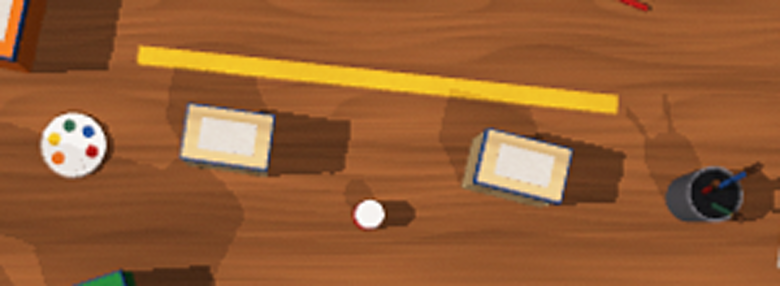

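View pics/scenec.png

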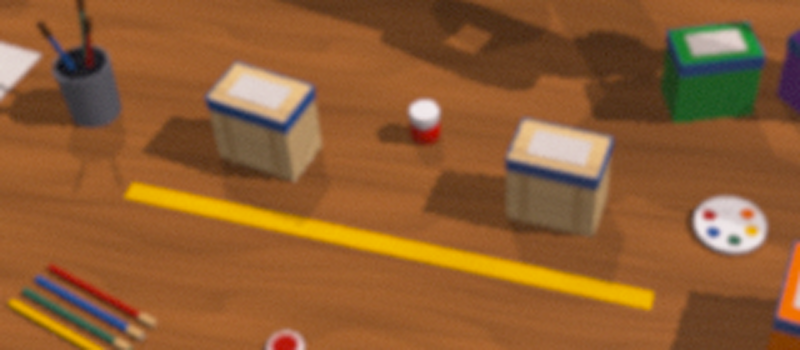

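```bash
cat > h.py <<'E'
from bench import env,get_image,get_calibration
import numpy as np,cv2
from scipy.optimize import least_squares
C={n:get_calibration(n) for n in("scene","top")}
def proj(n,P):
    P=np.atleast_2d(P);c=C[n];p=P@c["world_to_cam"][:3,:3].T+c["world_to_cam"][:3,3];q=p@c["camera_matrix"].T
    return q[:,:2]/q[:,2:]
def back(n,uv,z):
    c=C[n];R=c["world_to_cam"][:3,:3];t=c["world_to_cam"][:3,3];o=-R.T@t
    d=R.T@np.linalg.solve(c["camera_matrix"],[uv[0],uv[1],1]);return o+d*(z-o[2])/d[2]
def rz(a):return np.array([[np.cos(a),-np.sin(a)],[np.sin(a),np.cos(a)]])
def upright(x,y,a):
    return [np.r_[np.array([x,y])+rz(a)@[sx*.035,sy*.055],z] for z in(0,.105) for sx,sy in((1,1),(1,-1),(-1,-1),(-1,1))]
E
python3 - <<'E'
from h import *
t=lambda l:np.array(l)/2.6+[210,140]
s=lambda l:np.array(l)/2.5+[120,140]
D={"L":(t([(187,103),(275,113),(268,169),(181,160)]),s([(613,137),(525,120),(507,154),(597,180)])),
"R":(t([(487,129),(574,149),(564,203),(476,186)]),s([(316,93),(238,63),(208,97),(297,128)]))}
im={n:cv2.imread(f"pics/{n}0.png") for n in C}
for k,(tt,ss) in D.items():
    for uv in tt:print(k,back("top",uv,.105).round(3))
    def f(p):
        return (proj("top",np.array(upright(*p))[4:])-tt).ravel()
    r=least_squares(f,[.6,0,0]);print(k,r.x.round(4),np.abs(r.fun).max())
    for n in C:
        im[n]=cv2.resize(im[n],None,fx=4,fy=4) if im[n].shape[0]==400 else im[n]
        q=(proj(n,np.array(upright(*r.x)))*4+2).astype(int)
        for a,b in((0,1),(1,2),(2,3),(3,0),(4,5),(5,6),(6,7),(7,4)):cv2.line(im[n],q[a].tolist(),q[b].tolist(),(255,0,255),1)
cv2.imwrite("pics/ov_top.png",im["top"][580:880,1080:1840]);cv2.imwrite("pics/ov_scene.png",im["scene"][620:960,760:1500])
for n,l in(("top",[(137,54),(618,104)]),("scene",[(128,190),(654,300)])):
    for p in l: print("line",n,back(n,(t if n=="top" else s)(p),0).round(3))
print("pot",back("top",t((369,214)),.048),back("scene",s((424,108)),.048));print("pal",back("top",t((74,145)),.009));print("cup",back("top",t((712,194)),.085))
E
```

```text
L [0.582 0.25  0.105]
L [0.57  0.138 0.105]
L [0.498 0.147 0.105]
L [0.509 0.256 0.105]
L [ 0.5398  0.1978 -0.1045] 0.42986326800087227
R [ 0.551 -0.13   0.105]
R [ 0.526 -0.24   0.105]
R [ 0.457 -0.226  0.105]
R [ 0.478 -0.115  0.105]
R [ 0.5028 -0.1778 -0.2048] 0.683779411252317
line top [0.666 0.327 0.   ]
line top [ 0.6   -0.333  0.   ]
line scene [ 0.601 -0.329  0.   ]
line scene [0.667 0.331 0.   ]
pot [0.44521456 0.01471999 0.048     ] [0.44645697 0.01683485 0.048     ]
pal [0.53876488 0.40897238 0.009     ]
cup [ 0.47063014 -0.42234069  0.085     ]
```

View pics/ov_top.png

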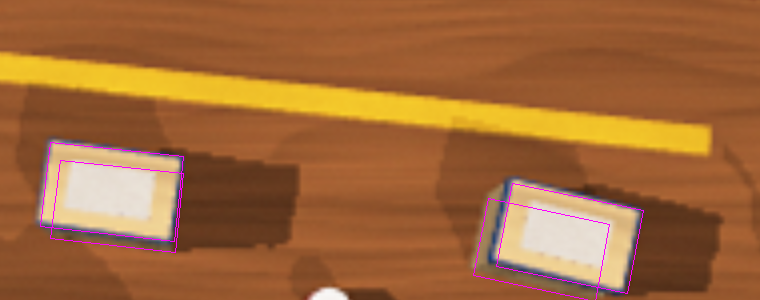

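View pics/ov_scene.png

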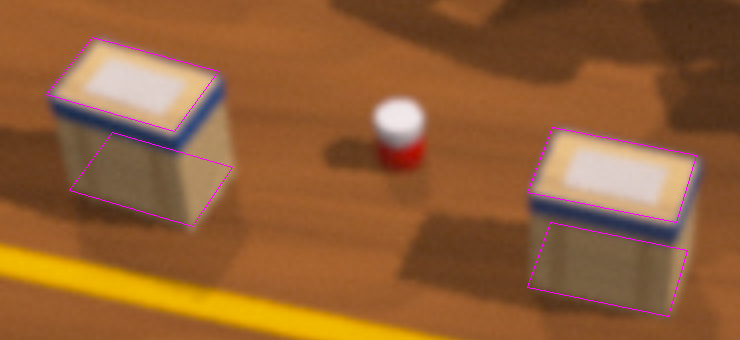

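```bash
cat >> h.py <<'E'
from scipy.spatial.transform import Rotation as Ro
def rel(targets,yawdeg=None):
    """targets world xyz; yawdeg: desired yaw of the crate (jaw axis along crate y)"""
    s=env.sense();R=Ro.from_euler("xyz",s["orientation"],degrees=True).as_matrix();p=s["tool_pos"]
    cur=np.degrees(np.arctan2(R[1,1],R[0,1]))
    print("t",round(s["time"],2),"p",p.round(4),"toolx",R[:,0].round(3),"jaw ang",cur.round(2),"q",s["q"].round(1),"F",s["ft_force"].round(1),"w",round(s["gripper_width"],4))
    if yawdeg is not None:
        d=(90+yawdeg-cur+90)%180-90
        print("twist(about tool x, down => -dyaw):",round(-d,2))
    for t in targets: print(t,"->",(R.T@(np.array(t)-p)).round(4))
E
python3 - <<'E'
from h import *
x,y,a=.5398,.1978,-.1045
u=np.r_[rz(a)@[1,0]]
print(u)
t=np.r_[np.array([x,y])+u*.095,.213]
rel([t.round(4)],np.degrees(a))
E
```

```text
[ 0.99454484 -0.10430991]
t 0.15 p [0.2402 0.6035 0.2137] toolx [-0.001 -0.001 -1.   ] jaw ang 68.3 q [63.6  7.1 94.6 -0.  78.4 -4.7] F [0.9 0.7 0.6] w 0.0952
twist(about tool x, down => -dyaw): -15.72
[0.6343 0.1879 0.213 ] -> [ 0.001  -0.2404  0.5199]
```

Call:
send_rows([
  [[0, -0.018, 0.037], -4],
  [[0, -0.036, 0.074], -8],
  [[0, -0.054, 0.111], -12],
  [[0, -0.072, 0.148], -15.7],
  [[0, -0.09, 0.185], -15.7],
], claw=0.5)

```text
time: 0.57
tool_pos: [0.3794, 0.4498, 0.2134]
orientation: [-112.8, 89.9, -118.7]
ft_force: [1.0, 0.7, 0.8]
gripper_width: 0.067
```

```bash
python3 - <<'E'
from h import *
rel([[.6343,.1879,.213]],-6)
E
```

```text
t 0.57 p [0.3794 0.4498 0.2134] toolx [-0.001 -0.002 -1.   ] jaw ang 84.16 q [ 44.6  -0.5 102.6  -0.   78.  -39.5] F [1.  0.7 0.8] w 0.067
twist(about tool x, down => -dyaw): 0.16
[0.6343, 0.1879, 0.213] -> [ 0.0007 -0.2346  0.2802]
```

Call:
send_rows([
  [[0, -0.026, 0.031], 0],
  [[0, -0.052, 0.062], 0],
  [[0, -0.078, 0.093], 0],
  [[0, -0.104, 0.124], 0],
  [[0, -0.13, 0.155], 0],
])

```text
time: 0.98
tool_pos: [0.5213, 0.303, 0.2133]
orientation: [-118.6, 89.9, -124.4]
ft_force: [0.0, 0.0, -0.6]
gripper_width: 0.0478
```

Call:
send_rows([
  [[0, -0.026, 0.031], 0],
  [[0, -0.052, 0.062], 0],
  [[0, -0.078, 0.093], 0],
  [[0, -0.104, 0.124], 0],
  [[0, -0.105, 0.125], 0],
])

```text
time: 1.4
tool_pos: [0.6385, 0.1804, 0.2126]
orientation: [-87.5, 89.8, -93.7]
ft_force: [-0.3, 0.2, 0.1]
gripper_width: 0.0476
```

```bash
python3 - <<'E'
from h import *
u=rz(-.1045)@[1,0]
rel([[.6343,.1879,.213],[.6343,.1879,.088]]+[np.r_[np.array([.5398,.1978])+u*d,.088].round(4) for d in (.055,.045)],-6)
cv2.imwrite("pics/t1.png",get_image("top")[100:300,150:500]);cv2.imwrite("pics/w1.png",get_image("wrist"))
E
```

```text
t 1.4 p [0.6385 0.1804 0.2126] toolx [-0.    -0.004 -1.   ] jaw ang 83.83 q [ 11.2   8.9  92.8  -0.2  78.4 -72.5] F [-0.3  0.2  0.1] w 0.0476
twist(about tool x, down => -dyaw): -0.17
[0.6343, 0.1879, 0.213] -> [-0.0004  0.007  -0.005 ]
[0.6343, 0.1879, 0.088] -> [ 0.1246  0.0075 -0.005 ]
[0.5945 0.1921 0.088 ] -> [ 0.1246  0.0074 -0.045 ]
[0.5846 0.1931 0.088 ] -> [ 0.1246  0.0073 -0.055 ]
```

View pics/w1.png

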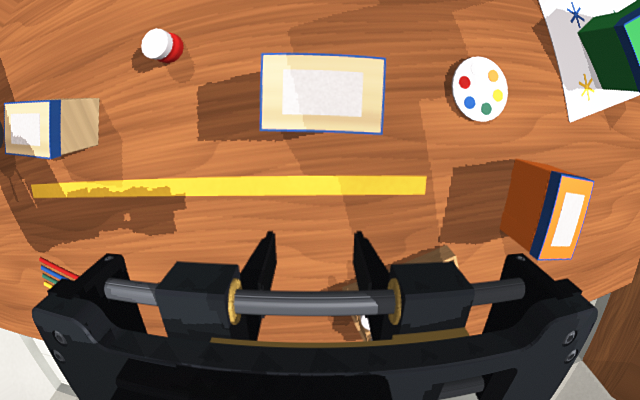

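The wrist view shows the crate squarely ahead, with its top edge at (261..385, 132), and the fingers beyond the line.

Call:
send_rows([
  [[0.03, 0.007, -0.01], -0.2],
  [[0.06, 0.007, -0.02], -0.2],
  [[0.095, 0.007, -0.027], -0.2],
  [[0.123, 0.007, -0.033], -0.2],
  [[0.123, 0.007, -0.035], -0.2],
])

```text
time: 1.92
tool_pos: [0.5941, 0.195, 0.0818]
orientation: [-158.6, 89.0, -164.3]
ft_force: [-1.2, -0.5, -0.7]
gripper_width: 0.0476
```

```bash
python3 - <<'E'
from h import *
u=rz(-.1045)@[1,0]
rel([np.r_[np.array([.5398,.1978])+u*d,.09].round(4) for d in (.055,.045)],-6)
cv2.imwrite("pics/w2.png",get_image("wrist"))
E
```

```text
t 1.92 p [0.5941 0.195  0.0818] toolx [-0.016 -0.005 -1.   ] jaw ang 84.31 q [ 13.3  11.2 103.3  -0.   66.4 -71. ] F [-1.2 -0.5 -0.7] w 0.0476
twist(about tool x, down => -dyaw): 0.31
[0.5945 0.1921 0.09  ] -> [-0.0082 -0.0029  0.0006]
[0.5846 0.1931 0.09  ] -> [-0.008  -0.0029 -0.0094]
```

View pics/w2.png

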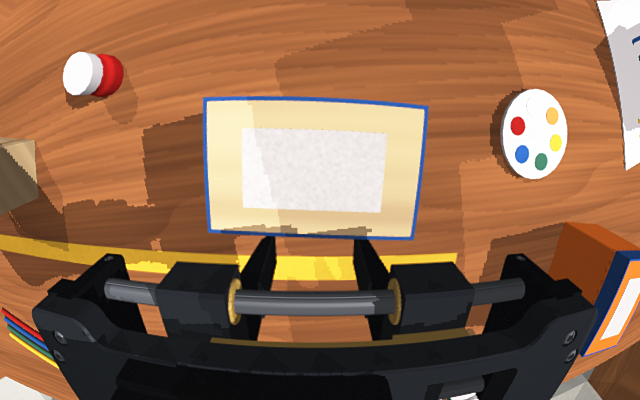

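Call:
send_rows([
  [[-0.005, -0.003, -0.002], 0.3],
  [[-0.008, -0.003, -0.004], 0.3],
  [[-0.008, -0.003, -0.006], 0.3],
  [[-0.008, -0.003, -0.008], 0.3],
  [[-0.008, -0.003, -0.009], 0.3],
])

```text
time: 2.38
tool_pos: [0.5884, 0.1936, 0.0957]
orientation: [-155.0, 89.5, -161.0]
ft_force: [1.9, -0.5, 2.9]
gripper_width: 0.0479
```

```bash
python3 - <<'E'
from h import *
u=rz(-.1045)@[1,0]
c=np.array([.5398,.1978])
h=.09
T=[]
for th in (0,6,12,18,24,30,36,42,48):
    t=np.radians(th);X=.07*np.cos(t)-h*np.sin(t);Z=.07*np.sin(t)+h*np.cos(t)
    T.append(np.r_[c+u*(X-.035+.01),Z].round(4))
rel(T,-6)
E
```

```text
t 2.38 p [0.5884 0.1936 0.0957] toolx [-0.008 -0.003 -1.   ] jaw ang 84.0 q [ 1.33e+01  9.30e+00  1.04e+02 -1.00e-01  6.71e+01 -7.07e+01] F [ 1.9 -0.5  2.9] w 0.0479
twist(about tool x, down => -dyaw): -0.0
[0.5846 0.1931 0.09  ] -> [ 0.0057 -0.0009 -0.0037]
[0.5748 0.1941 0.0968] -> [-0.001  -0.001  -0.0136]
[0.5644 0.1952 0.1026] -> [-0.0067 -0.001  -0.0241]
[0.5535 0.1964 0.1072] -> [-0.0112 -0.001  -0.0351]
[0.5421 0.1976 0.1107] -> [-0.0146 -0.001  -0.0466]
[0.5305 0.1988 0.1129] -> [-0.0168 -0.001  -0.0583]
[0.5186 0.2    0.114 ] -> [-0.0178 -0.001  -0.0702]
[0.5068 0.2013 0.1137] -> [-0.0174 -0.001  -0.0821]
[0.495  0.2025 0.1122] -> [-0.0158 -0.001  -0.094 ]
```

Call:
send_rows([
  [[0.006, -0.001, 0], 0],
  [[0.006, -0.001, 0], 0],
  [[0.006, -0.001, 0], 0],
  [[0.006, -0.001, 0], 0],
])

```text
time: 2.72
tool_pos: [0.5884, 0.1924, 0.0895]
orientation: [-153.6, 89.5, -159.6]
ft_force: [1.6, -1.3, -0.4]
gripper_width: 0.0473
```

```bash
python3 - <<'E'
from h import *
u=rz(-.1045)@[1,0]
c=np.array([.5398,.1978])
h=.089
T=[]
for th in (0,6,12,18,24,30,36,42,48):
    t=np.radians(th);X=.07*np.cos(t)-h*np.sin(t);Z=.07*np.sin(t)+h*np.cos(t)
    T.append(np.r_[c+u*(X-.035+.01),Z].round(4))
rel(T,-6)
E
```

```text
t 2.72 p [0.5884 0.1924 0.0895] toolx [-0.008 -0.003 -1.   ] jaw ang 83.98 q [ 1.320e+01  9.700e+00  1.043e+02 -1.000e-01  6.650e+01 -7.080e+01] F [ 1.6 -1.3 -0.4] w 0.0473
twist(about tool x, down => -dyaw): -0.02
[0.5846 0.1931 0.089 ] -> [ 0.0005  0.0003 -0.0039]
[0.5749 0.1941 0.0958] -> [-0.0062  0.0002 -0.0137]
[0.5646 0.1952 0.1016] -> [-0.0119  0.0002 -0.0241]
[0.5538 0.1963 0.1063] -> [-0.0165  0.0001 -0.035 ]
[0.5425 0.1975 0.1098] -> [-0.0199  0.0001 -0.0464]
[0.531  0.1987 0.1121] -> [-0.0222  0.0001 -0.0579]
[0.5192 0.2    0.1131] -> [-0.0231  0.0002 -0.0698]
[0.5074 0.2012 0.113 ] -> [-0.0229  0.0001 -0.0817]
[0.4957 0.2024 0.1116] -> [-0.0214  0.0001 -0.0934]
```

Call:
send_rows([
  [[0, 0, -0.004], 0],
  [[-0.003, 0, -0.009], 0],
  [[-0.006, 0, -0.014], 0],
  [[-0.009, 0, -0.019], 0],
  [[-0.012, 0, -0.024], 0],
])

```text
time: 3.13
tool_pos: [0.564, 0.1953, 0.1024]
orientation: [-157.2, 89.5, -163.2]
ft_force: [1.4, 0.8, 2.1]
gripper_width: 0.0479
```

```bash
python3 - <<'E'
from h import *
u=rz(-.1045)@[1,0]
c=np.array([.5398,.1978])
h=.089
T=[]
for th in (12,18,24,30,36,42,48,54,60):
    t=np.radians(th);X=.07*np.cos(t)-h*np.sin(t);Z=.07*np.sin(t)+h*np.cos(t)
    T.append(np.r_[c+u*(X-.035+.01),Z].round(4))
rel(T,-6)
i=get_image("scene");cv2.imwrite("pics/s3.png",cv2.resize(i[140:280,120:440],None,fx=2.5,fy=2.5))
E
```

```text
t 3.13 p [0.564  0.1953 0.1024] toolx [-0.008 -0.002 -1.   ] jaw ang 83.99 q [ 14.    6.2 106.8  -0.   67.5 -70. ] F [1.4 0.8 2.1] w 0.0479
twist(about tool x, down => -dyaw): -0.01
[0.5646 0.1952 0.1016] -> [ 0.0008 -0.0001  0.0006]
[0.5538 0.1963 0.1063] -> [-0.0039 -0.0001 -0.0103]
[0.5425 0.1975 0.1098] -> [-0.0073 -0.0001 -0.0217]
[0.531  0.1987 0.1121] -> [-0.0095 -0.0001 -0.0333]
[0.5192 0.2    0.1131] -> [-0.0104 -0.0001 -0.0452]
[0.5074 0.2012 0.113 ] -> [-0.0102 -0.0001 -0.057 ]
[0.4957 0.2024 0.1116] -> [-0.0087 -0.0002 -0.0688]
[0.4842 0.2036 0.1089] -> [-0.006  -0.0002 -0.0803]
[0.4731 0.2048 0.1051] -> [-0.0021 -0.0001 -0.0915]
```

View pics/s3.png

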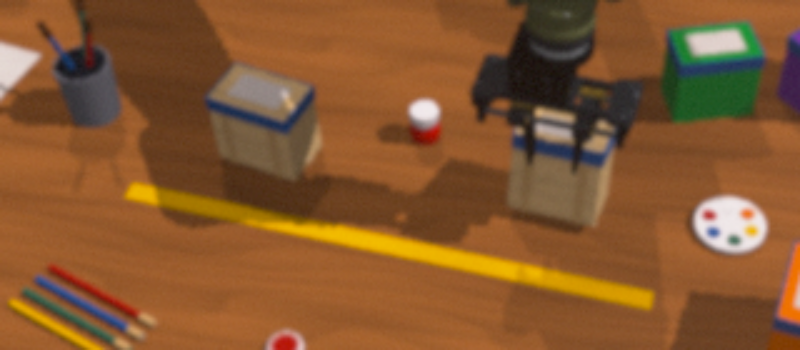

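```bash
cat >> h.py <<'E'
def tilted(x,y,a,th,px=0):
    # pivot about near lower edge, th rad, near edge shifted px
    P=[]
    for X,Z in((.07,0),(.07,.105),(0,.105),(0,0)):
        xx=X*np.cos(th)-Z*np.sin(th)-.035+px; zz=X*np.sin(th)+Z*np.cos(th)
        for Y in(-.055,.055): P.append(np.r_[np.array([x,y])+rz(a)@[xx,Y],zz])
    return np.array(P)
E_=((0,1),(2,3),(4,5),(6,7),(0,2),(2,4),(4,6),(6,0),(1,3),(3,5),(5,7),(7,1))
def draw(im,n,P,f,o,col):
    q=((proj(n,P)-o)*f).astype(int)
    for a,b in E_: cv2.line(im,q[a].tolist(),q[b].tolist(),col,1)
E
python3 - <<'E'
from h import *
i=get_image("scene");i=cv2.resize(i[180:250,300:400],None,fx=8,fy=8)
j=i.copy()
draw(i,"scene",tilted(.5398,.1978,-.1045,np.radians(12)),8,[300,180],(255,0,255))
draw(j,"scene",tilted(.5398,.1978,-.1045,0,-.02),8,[300,180],(0,255,0))
cv2.imwrite("pics/s4.png",cv2.resize(np.vstack([i,j]),None,fx=.5,fy=.5))
E
```

```text
(no output)
```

View pics/s4.png

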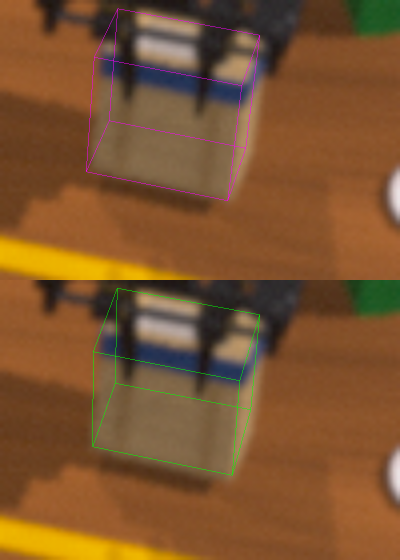

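It is tipping: the 12° overlay fits and there is shadow under the raised edge.

Call:
send_rows([
  [[-0.0025, 0, -0.005], 0],
  [[-0.004, 0, -0.01], 0],
  [[-0.006, 0, -0.0155], 0],
  [[-0.007, 0, -0.021], 0],
  [[-0.009, 0, -0.027], 0],
])

```text
time: 3.65
tool_pos: [0.5355, 0.198, 0.1107]
orientation: [-155.5, 89.4, -161.5]
ft_force: [0.8, -0.5, -0.3]
gripper_width: 0.0475
```

Call:
send_rows([
  [[-0.001, 0, -0.006], 0],
  [[-0.002, 0, -0.012], 0],
  [[-0.002, 0, -0.018], 0],
  [[-0.002, 0, -0.024], 0],
  [[-0.001, 0, -0.03], 0],
])

```text
time: 4.07
tool_pos: [0.505, 0.2011, 0.112]
orientation: [-155.5, 89.4, -161.4]
ft_force: [-0.9, -0.4, -0.1]
gripper_width: 0.0475
```

```bash
python3 - <<'E'
from h import *
rel([])
i=get_image("scene");cv2.imwrite("pics/s5.png",cv2.resize(i[140:280,120:440],None,fx=2.5,fy=2.5))
E
```

```text
t 4.07 p [0.505  0.2011 0.112 ] toolx [-0.01  -0.003 -1.   ] jaw ang 84.03 q [ 16.1  -0.9 113.2  -0.   68.4 -68. ] F [-0.9 -0.4 -0.1] w 0.0475
```

View pics/s5.png

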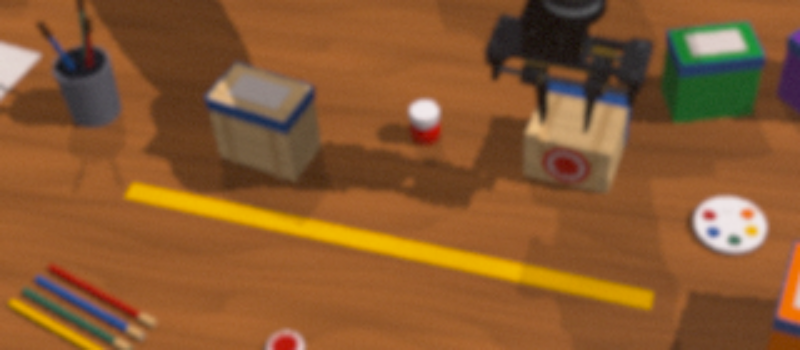

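L is tipped and carries the red stamp, at (568,163) in the crop. Next I tip R.

```bash
python3 - <<'E'
from h import *
u=rz(-.2048)@[1,0];c=np.array([.5028,-.1778])
rel([np.r_[c+u*.095,.2].round(4)],np.degrees(-.2048))
E
```

```text
t 4.12 p [0.5039 0.2012 0.1115] toolx [-0.012 -0.004 -1.   ] jaw ang 84.05 q [ 16.1  -1.  113.3  -0.   68.4 -67.9] F [-0.7  0.1 -1.1] w 0.0479
twist(about tool x, down => -dyaw): 5.79
[ 0.5958 -0.1971  0.2   ] -> [-0.0882 -0.387   0.1317]
```

Call:
send_rows([
  [[-0.03, 0, 0.003], 0],
  [[-0.06, 0, 0.01], 2],
  [[-0.085, -0.02, 0.03], 4],
  [[-0.088, -0.055, 0.045], 5.8],
  [[-0.088, -0.09, 0.06], 5.8],
])

```text
time: 4.53
tool_pos: [0.5573, 0.1055, 0.2027]
orientation: [-139.5, 89.6, -151.1]
ft_force: [0.9, -0.4, 0.1]
gripper_width: 0.0476
```

```bash
python3 - <<'E'
from h import *
u=rz(-.2048)@[1,0];c=np.array([.5028,-.1778])
rel([np.r_[c+u*.095,.2].round(4)],np.degrees(-.2048))
E
```

```text
t 4.53 p [0.5573 0.1055 0.2027] toolx [-0.006 -0.003 -1.   ] jaw ang 78.33 q [ 5.400e+00 -2.700e+00  1.058e+02 -1.000e-01  7.720e+01 -7.290e+01] F [ 0.9 -0.4  0.1] w 0.0476
twist(about tool x, down => -dyaw): 0.07
[ 0.5958 -0.1971  0.2   ] -> [ 0.0034 -0.2886  0.0989]
```

Call:
send_rows([
  [[0, -0.035, 0.012], 0],
  [[0, -0.07, 0.024], 0],
  [[0, -0.105, 0.036], 0],
  [[0, -0.14, 0.048], 0],
  [[0, -0.175, 0.06], 0],
])

```text
time: 4.95
tool_pos: [0.5805, -0.0797, 0.203]
orientation: [-139.5, 89.6, -151.2]
ft_force: [-0.5, 1.2, -0.0]
gripper_width: 0.0477
```

Call:
send_rows([
  [[0, -0.03, 0.01], 0],
  [[0, -0.06, 0.022], 0],
  [[0, -0.09, 0.033], 0],
  [[0, -0.108, 0.038], 0],
  [[0, -0.11, 0.038], 0],
])

```text
time: 5.37
tool_pos: [0.5953, -0.1985, 0.2029]
orientation: [-134.6, 89.6, -146.5]
ft_force: [-0.2, -0.3, 0.0]
gripper_width: 0.0471
```

```bash
python3 - <<'E'
from h import *
u=rz(-.2048)@[1,0];c=np.array([.5028,-.1778])
rel([np.r_[c+u*d,.089].round(4) for d in (.095,.055)],np.degrees(-.2048))
cv2.imwrite("pics/w6.png",get_image("wrist"))
E
```

```text
t 5.37 p [ 0.5953 -0.1985  0.2029] toolx [-0.006 -0.004 -1.   ] jaw ang 78.12 q [ -23.2    4.9   98.1   -0.3   77.3 -101.2] F [-0.2 -0.3  0. ] w 0.0471
twist(about tool x, down => -dyaw): -0.15
[ 0.5958 -0.1971  0.089 ] -> [0.1139 0.0021 0.0008]
[ 0.5567 -0.189   0.089 ] -> [ 0.1141  0.002  -0.0392]
```

View pics/w6.png

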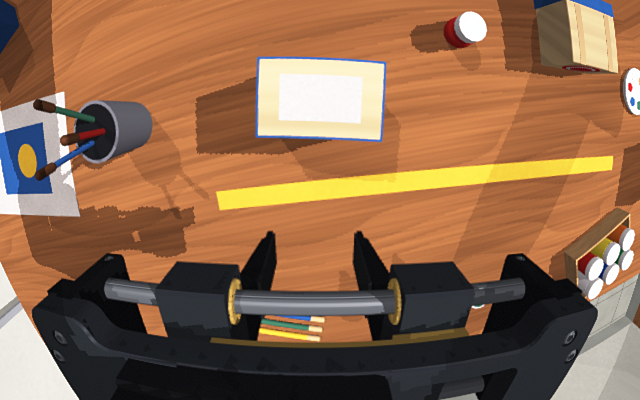

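R's top is square ahead at (257..385, 58..140), with the cup at (110,130) well clear.

Call:
send_rows([
  [[0.03, 0.002, -0.008], 0],
  [[0.06, 0.002, -0.016], 0],
  [[0.09, 0.002, -0.025], 0],
  [[0.11, 0.002, -0.032], 0],
  [[0.112, 0.002, -0.034], 0],
])

```text
time: 5.83
tool_pos: [0.5572, -0.1852, 0.0854]
orientation: [-174.3, 89.1, 174.0]
ft_force: [0.1, 0.6, 0.1]
gripper_width: 0.0474
```

Call:
send_rows([
  [[0, 0, 0], 0],
  [[0, 0, 0], 0],
])

```text
time: 6.0
tool_pos: [0.5572, -0.1842, 0.0857]
orientation: [-175.7, 89.1, 172.6]
ft_force: [0.2, 0.5, 0.7]
gripper_width: 0.0475
```

```bash
python3 - <<'E'
from h import *
u=rz(-.2048)@[1,0];c=np.array([.5028,-.1778])
rel([np.r_[c+u*d,.089].round(4) for d in (.055,.049)],np.degrees(-.2048))
cv2.imwrite("pics/w7.png",get_image("wrist"))
E
```

```text
t 6.0 p [ 0.5572 -0.1842  0.0857] toolx [-0.016  0.002 -1.   ] jaw ang 78.29 q [ -23.4    6.3  108.4   -0.3   66.1 -101.6] F [0.2 0.5 0.7] w 0.0475
twist(about tool x, down => -dyaw): 0.02
[ 0.5567 -0.189   0.089 ] -> [-0.0033 -0.0048  0.0004]
[ 0.5508 -0.1878  0.089 ] -> [-0.0032 -0.0048 -0.0056]
```

View pics/w7.png

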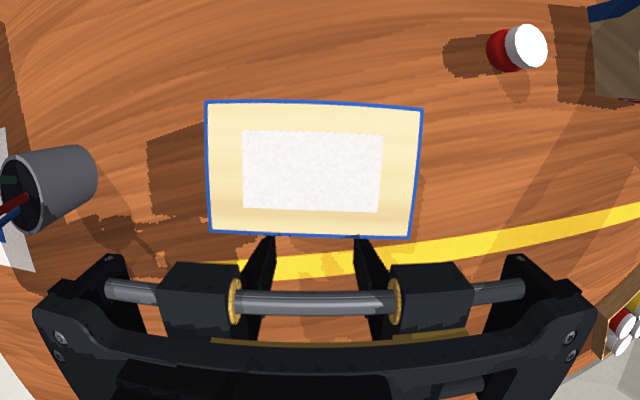

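Same picture as for L before contact: the fingers at (265..365, 237) are centred on the far edge.

Call:
send_rows([
  [[-0.003, -0.003, -0.001], 0],
  [[-0.003, -0.005, -0.003], 0],
  [[-0.003, -0.005, -0.004], 0],
  [[-0.003, -0.005, -0.005], 0],
])

```text
time: 6.38
tool_pos: [0.5528, -0.1892, 0.091]
orientation: [-169.8, 89.3, 178.5]
ft_force: [0.9, 0.6, -0.4]
gripper_width: 0.0475
```

```bash
python3 - <<'E'
from h import *
u=rz(-.2048)@[1,0];c=np.array([.5028,-.1778])
h=.089
T=[]
for th in (0,6,12,18,24,30,36,42,48):
    t=np.radians(th);X=.07*np.cos(t)-h*np.sin(t);Z=.07*np.sin(t)+h*np.cos(t)
    T.append(np.r_[c+u*(X-.035+.01),Z].round(4))
rel(T,np.degrees(-.2048))
E
```

```text
t 6.38 p [ 0.5528 -0.1892  0.091 ] toolx [-0.012  0.    -1.   ] jaw ang 78.25 q [ -24.     5.5  108.7   -0.3   66.4 -102.2] F [ 0.9  0.6 -0.4] w 0.0475
twist(about tool x, down => -dyaw): -0.01
[ 0.5469 -0.187   0.089 ] -> [ 0.002   0.0009 -0.0062]
[ 0.5374 -0.185   0.0958] -> [-0.0047  0.0009 -0.016 ]
[ 0.5272 -0.1829  0.1016] -> [-0.0103  0.0009 -0.0264]
[ 0.5166 -0.1807  0.1063] -> [-0.0149  0.0009 -0.0373]
[ 0.5055 -0.1784  0.1098] -> [-0.0183  0.0009 -0.0487]
[ 0.4941 -0.176   0.1121] -> [-0.0204  0.0009 -0.0604]
[ 0.4826 -0.1736  0.1131] -> [-0.0213  0.0009 -0.0721]
[ 0.4709 -0.1712  0.113 ] -> [-0.0211  0.0009 -0.0841]
[ 0.4594 -0.1688  0.1116] -> [-0.0195  0.0009 -0.0958]
```

Call:
send_rows([
  [[0.001, 0.001, -0.004], 0],
  [[-0.001, 0.001, -0.0085], 0],
  [[-0.003, 0.001, -0.013], 0],
  [[-0.006, 0.001, -0.018], 0],
  [[-0.009, 0.001, -0.023], 0],
])

```text
time: 6.8
tool_pos: [0.5311, -0.1837, 0.1017]
orientation: [-165.3, 89.4, -177.1]
ft_force: [2.6, -0.8, 4.5]
gripper_width: 0.0474
```

```bash
python3 - <<'E'
from h import *
u=rz(-.2048)@[1,0];c=np.array([.5028,-.1778])
h=.089
T=[]
for th in (6,12,18,24,30,36,42,48):
    t=np.radians(th);X=.07*np.cos(t)-h*np.sin(t);Z=.07*np.sin(t)+h*np.cos(t)
    T.append(np.r_[c+u*(X-.035+.01),Z].round(4))
rel(T,np.degrees(-.2048))
i=get_image("scene");i=cv2.resize(i[160:230,180:280],None,fx=8,fy=8)
j=i.copy()
draw(i,"scene",tilted(*c,-.2048,np.radians(11)),8,[180,160],(255,0,255))
cv2.imwrite("pics/s8.png",cv2.resize(np.hstack([i,j]),None,fx=.5,fy=.5))
E
```

```text
t 6.8 p [ 0.5311 -0.1837  0.1017] toolx [-0.01 -0.   -1.  ] jaw ang 78.25 q [ -24.4    2.   111.3   -0.3   67.2 -102.6] F [ 2.6 -0.8  4.5] w 0.0474
twist(about tool x, down => -dyaw): -0.02
[ 0.5374 -0.185   0.0958] -> [0.0058 0.     0.0065]
[ 0.5272 -0.1829  0.1016] -> [ 0.0001  0.     -0.004 ]
[ 0.5166 -0.1807  0.1063] -> [-0.0045 -0.     -0.0149]
[ 0.5055 -0.1784  0.1098] -> [-0.0079 -0.     -0.0262]
[ 0.4941 -0.176   0.1121] -> [-0.0101 -0.     -0.0379]
[ 0.4826 -0.1736  0.1131] -> [-0.0109  0.     -0.0496]
[ 0.4709 -0.1712  0.113 ] -> [-0.0107 -0.     -0.0616]
[ 0.4594 -0.1688  0.1116] -> [-0.0092 -0.     -0.0733]
```

View pics/s8.png

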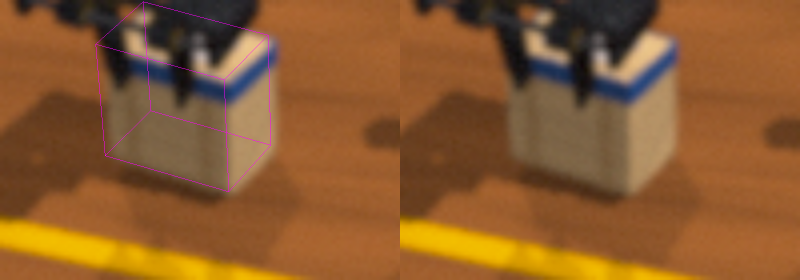

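Tipping as well (shadow under the raised far edge). I continue along the arc.

Call:
send_rows([
  [[0, 0, -0.004], 0],
  [[-0.002, 0, -0.009], 0],
  [[-0.0045, 0, -0.015], 0],
  [[-0.006, 0, -0.0205], 0],
  [[-0.008, 0, -0.026], 0],
])

```text
time: 7.27
tool_pos: [0.5028, -0.1776, 0.109]
orientation: [-171.6, 89.2, 176.7]
ft_force: [0.9, -0.6, 0.2]
gripper_width: 0.0474
```

Call:
send_rows([
  [[-0.001, 0, -0.006], 0],
  [[-0.002, 0, -0.012], 0],
  [[-0.003, 0, -0.018], 0],
  [[-0.003, 0, -0.024], 0],
  [[-0.002, 0, -0.032], 0],
])

```text
time: 7.68
tool_pos: [0.4708, -0.171, 0.1113]
orientation: [-171.6, 89.2, 176.7]
ft_force: [-0.1, 0.6, 0.5]
gripper_width: 0.0474
```

```bash
python3 - <<'E'
from h import *
rel([])
i=get_image("scene");cv2.imwrite("pics/s9.png",cv2.resize(i[140:280,120:440],None,fx=2.5,fy=2.5))
E
```

```text
t 7.68 p [ 0.4708 -0.171   0.1113] toolx [-0.015  0.001 -1.   ] jaw ang 78.28 q [ -25.9   -6.4  118.4   -0.4   68.7 -104.1] F [-0.1  0.6  0.5] w 0.0474
```

View pics/s9.png

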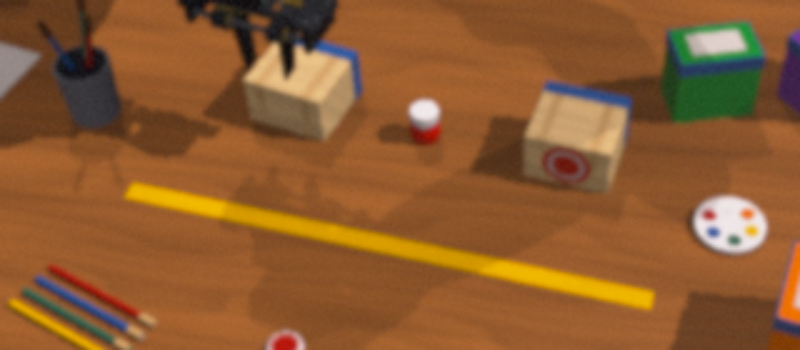

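Both lie on their near sides: plain underside at (290,110), stamp at (567,165). I raise the arm and measure L and the green decoy near my approach.

Call:
send_rows([
  [[-0.03, 0, 0.004], 0],
  [[-0.065, 0.01, 0.01], 0],
  [[-0.1, 0.04, 0.01], -3],
  [[-0.1, 0.08, 0.0], -5.8],
  [[-0.1, 0.12, -0.01], -5.8],
])

```text
time: 8.15
tool_pos: [0.4875, -0.0529, 0.2144]
orientation: [-175.7, 89.4, 178.3]
ft_force: [0.8, -0.7, -1.0]
gripper_width: 0.0475
```

```bash
python3 - <<'E'
from h import *
rel([])
i=get_image("top");cv2.imwrite("pics/topfull.png",i);cv2.imwrite("pics/t10.png",cv2.resize(i[160:280,210:450],None,fx=3.3,fy=3.3,interpolation=cv2.INTER_CUBIC))
E
```

```text
t 8.15 p [ 0.4875 -0.0529  0.2144] toolx [-0.01  0.   -1.  ] jaw ang 84.02 q [-1.240e+01 -1.330e+01  1.141e+02 -1.000e-01  7.970e+01 -9.640e+01] F [ 0.8 -0.7 -1. ] w 0.0475
```

View pics/t10.png

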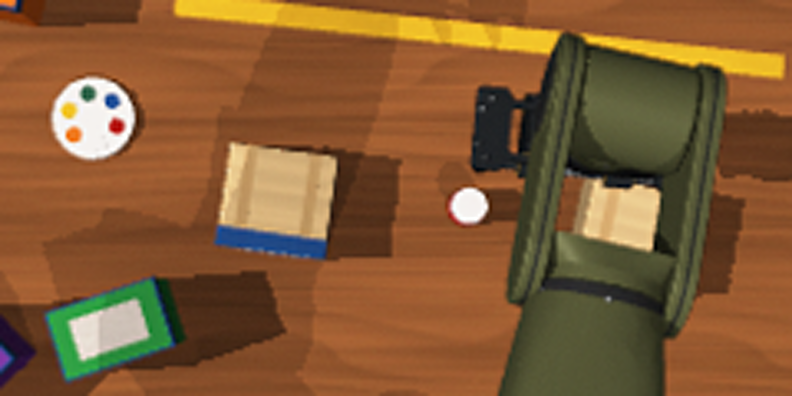

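```bash
python3 - <<'E'
from h import *
t=lambda p:np.array(p)/3.3+[210,160]
P=np.array([back("top",t(p),.07)[:2] for p in((230,142),(337,156),(325,259),(215,245))]);print(P.round(4))
def f(p): return (np.array([p[:2]+rz(p[2])@[sx*.0525,sy*.055] for sx,sy in((1,1),(1,-1),(-1,-1),(-1,1))])-P).ravel()
r=least_squares(f,[.45,.2,-.1]);print("L mid",r.x.round(4),r.fun.round(4))
a=r.x[2];u=rz(a)@[1,0];m=r.x[:2]
print("green",[back("top",t(p),.105).round(3) for p in((156,278),(176,342))])
A=np.array([.6663,.3275]);B=np.array([.6003,-.332]);d=(A-B)/np.linalg.norm(A-B);n=np.array([d[1],-d[0]]);print("n",n,"dist mid to line",(A-m)@n,"line yaw",np.degrees(np.arctan2(n[1],n[0])))
s=m-u*(.0525+.01+.03);rel([np.r_[s,.214].round(4),np.r_[s,.022].round(4)],np.degrees(a))
E
```

```text
[[0.5079 0.259 ]
 [0.4941 0.1502]
 [0.3897 0.1618]
 [0.4034 0.2728]]
L mid [ 0.4488  0.211  -0.123 ] [-0.0003  0.0001  0.     -0.0003  0.0002  0.001  -0.     -0.0008]
green [array([0.37 , 0.327, 0.105]), array([0.308, 0.306, 0.105])]
n [ 0.99502972 -0.09957841] dist mid to line 0.2048495173142231 line yaw -5.714893976668351
t 8.2 p [ 0.4859 -0.0459  0.2125] toolx [-0.014  0.006 -1.   ] jaw ang 84.3 q [-11.8 -13.3 114.4   0.2  79.8 -96.2] F [-0.3  4.6 -0.1] w 0.0477
twist(about tool x, down => -dyaw): 1.35
[0.357  0.2223 0.214 ] -> [ 0.0019  0.254  -0.1549]
[0.357  0.2223 0.022 ] -> [ 0.1939  0.2531 -0.1522]
```

```bash
python3 - <<'E'
from h import *
m=np.array([.4488,.211]);a=-.123;u=rz(a)@[1,0];v=rz(a)@[0,1]
s=m-u*(.0525+.01+.02)-v*.015;print(s);rel([np.r_[s,.214].round(4)],np.degrees(a))
E
```

```text
[0.36508293 0.20623526]
t 8.2 p [ 0.4859 -0.0459  0.2125] toolx [-0.014  0.006 -1.   ] jaw ang 84.3 q [-11.8 -13.3 114.4   0.2  79.8 -96.2] F [-0.3  4.6 -0.1] w 0.0477
twist(about tool x, down => -dyaw): 1.35
[0.3651 0.2062 0.214 ] -> [ 0.0017  0.2388 -0.1453]
```

Call:
send_rows([
  [[0, 0.033, -0.02], 0.5],
  [[0, 0.066, -0.04], 1.3],
  [[0, 0.1, -0.06], 1.3],
  [[0, 0.13, -0.08], 1.3],
  [[0, 0.16, -0.1], 1.3],
])

```text
time: 8.62
tool_pos: [0.4009, 0.1244, 0.2144]
orientation: [162.6, 89.1, 155.6]
ft_force: [0.8, 0.5, 0.4]
gripper_width: 0.0479
```

```bash
python3 - <<'E'
from h import *
rel([[.3651,.2062,.21],[.3651,.2062,.03]],-7.05)
E
```

```text
t 8.62 p [0.4009 0.1244 0.2144] toolx [-0.014  0.006 -1.   ] jaw ang 82.99 q [  9.6 -23.5 121.9   0.5  82.3 -73.5] F [0.8 0.5 0.4] w 0.0479
twist(about tool x, down => -dyaw): 0.04
[0.3651, 0.2062, 0.21] -> [ 0.0054  0.0768 -0.0455]
[0.3651, 0.2062, 0.03] -> [ 0.1854  0.076  -0.0429]
```

Call:
send_rows([
  [[0.003, 0.033, -0.02], 0],
  [[0.003, 0.06, -0.035], 0],
  [[0.005, 0.077, -0.045], 0],
  [[0.005, 0.077, -0.045], 0],
  [[0.005, 0.077, -0.045], 0],
])

```text
time: 9.03
tool_pos: [0.3651, 0.2065, 0.2099]
orientation: [166.1, 89.1, 159.2]
ft_force: [0.3, -0.2, 0.6]
gripper_width: 0.0475
```

```bash
python3 - <<'E'
from h import *
rel([[.3651,.2062,.21],[.3651,.2062,.03]],-7.05)
cv2.imwrite("pics/w11.png",get_image("wrist"))
E
```

```text
t 9.03 p [0.3651 0.2065 0.2099] toolx [-0.014  0.005 -1.   ] jaw ang 83.14 q [ 21.7 -23.5 122.3   0.6  81.8 -61.5] F [ 0.3 -0.2  0.6] w 0.0475
twist(about tool x, down => -dyaw): 0.19
[0.3651, 0.2062, 0.21] -> [-0.0001 -0.0003  0.0001]
[0.3651, 0.2062, 0.03] -> [ 0.1799 -0.001   0.0027]
```

View pics/w11.png

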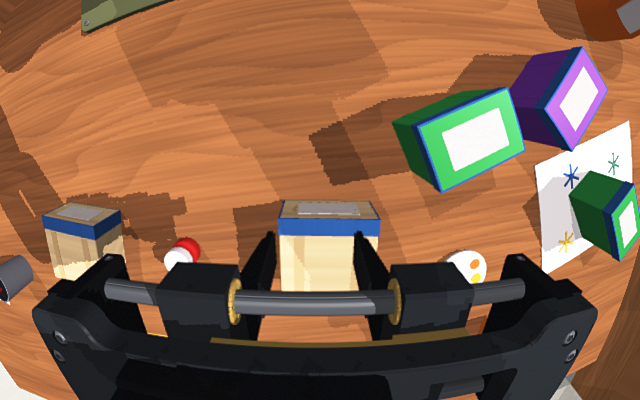

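The view shows the crate's near end (band) at (280..380, 200..235) between the fingers, and the green decoy at (400..520, 90..190) off to the side.

Call:
send_rows([
  [[0.035, 0, 0.001], 0],
  [[0.07, 0, 0.001], 0],
  [[0.09, 0, 0.001], 0],
  [[0.1, 0, 0.001], 0],
  [[0.1, 0, 0.001], 0],
])

```text
time: 9.5
tool_pos: [0.3639, 0.2046, 0.1074]
orientation: [177.4, 88.9, 170.3]
ft_force: [-0.3, -0.7, -1.1]
gripper_width: 0.0477
```

```bash
python3 - <<'E'
from h import *
rel([[.3651,.2062,.03]],-7.05)
cv2.imwrite("pics/w12.png",get_image("wrist"))
i=get_image("scene");cv2.imwrite("pics/s12.png",cv2.resize(i[120:280,300:500],None,fx=4,fy=4)[:600])
E
```

```text
t 9.5 p [0.3639 0.2046 0.1074] toolx [-0.019  0.003 -1.   ] jaw ang 82.92 q [ 21.6 -18.2 128.6   0.6  70.5 -61.6] F [-0.3 -0.7 -1.1] w 0.0477
twist(about tool x, down => -dyaw): -0.03
[0.3651, 0.2062, 0.03] -> [0.0774 0.0017 0.0025]
```

View pics/w12.png

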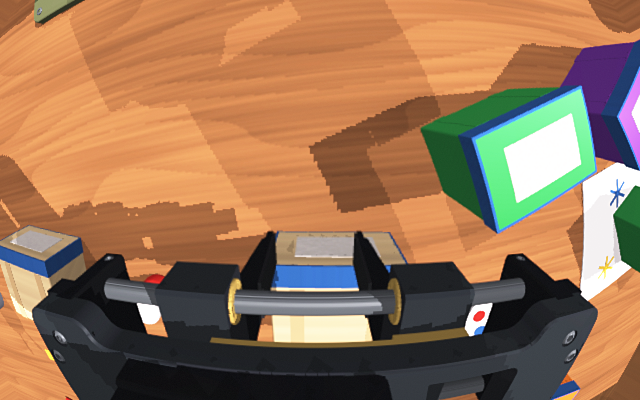

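View pics/s12.png

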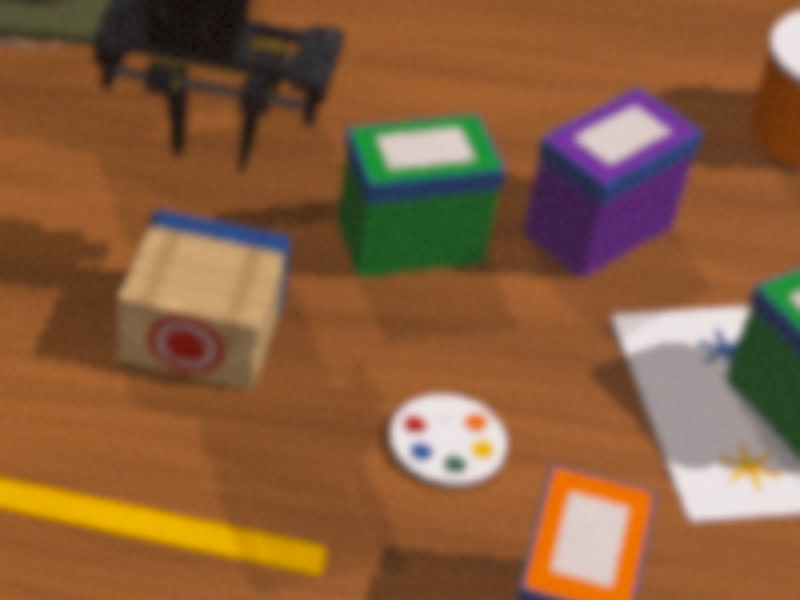

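Clear of the green box (its nearest edge is well to the right of the gripper). I descend to z≈0.03.

Call:
send_rows([
  [[0.025, 0.001, 0.001], 0],
  [[0.05, 0.001, 0.001], 0],
  [[0.068, 0.002, 0.001], 0],
  [[0.074, 0.002, 0.001], 0],
  [[0.076, 0.002, 0.001], 0],
])

```text
time: 10.02
tool_pos: [0.3669, 0.2081, 0.0354]
orientation: [163.1, 89.2, 156.0]
ft_force: [-0.4, -0.7, 0.4]
gripper_width: 0.0474
```

```bash
python3 - <<'E'
from h import *
m=np.array([.4488,.211])
n=np.array([.995,-.0996]);A=np.array([.6663,.3275])
u=rz(-.123)@[1,0];v=rz(-.123)@[0,1]
c=m-u*.0625-v*.015
rel([np.r_[c,.025]]+[np.r_[c+n*d,.022] for d in (.1,.18,.2048)],-7.05)
E
```

```text
t 10.02 p [0.3669 0.2081 0.0354] toolx [-0.013  0.006 -1.   ] jaw ang 82.94 q [ 21.9 -11.7 131.2   0.7  61.1 -61.4] F [-0.4 -0.7  0.4] w 0.0474
twist(about tool x, down => -dyaw): -0.01
[0.38493183 0.20378146 0.025     ] -> [ 0.0102 -0.0022  0.0186]
[0.48443183 0.19382146 0.022     ] -> [0.0118 0.0002 0.1186]
[0.56403183 0.18585346 0.022     ] -> [0.0108 0.0021 0.1986]
[0.58870783 0.18338338 0.022     ] -> [0.0104 0.0026 0.2233]
```

Call:
send_rows([
  [[0.004, -0.002, 0.006], 0],
  [[0.008, -0.002, 0.012], 0],
  [[0.011, -0.002, 0.017], 0],
  [[0.012, -0.002, 0.023], 0],
  [[0.012, -0.002, 0.03], 0],
])

```text
time: 10.43
tool_pos: [0.3964, 0.2026, 0.0231]
orientation: [164.7, 89.1, 157.7]
ft_force: [-4.9, 0.6, 3.9]
gripper_width: 0.0478
```

Call:
send_rows([
  [[0, 0, 0.008], 0],
  [[0, 0, 0.016], 0],
  [[0, 0.001, 0.024], 0],
  [[0, 0.001, 0.032], 0],
  [[0, 0.001, 0.04], 0],
])

```text
time: 10.85
tool_pos: [0.4371, 0.1987, 0.0226]
orientation: [164.4, 89.1, 157.3]
ft_force: [-4.5, -0.4, 2.3]
gripper_width: 0.0474
```

```bash
python3 - <<'E'
from h import *
rel([[.56403183,.18585346,.022],[.58870783,.18338338,.022]],-5.7)
i=get_image("scene");cv2.imwrite("pics/s13.png",cv2.resize(i[140:280,280:440],None,fx=4,fy=4))
E
```

```text
t 10.85 p [0.4371 0.1987 0.0226] toolx [-0.014  0.006 -1.   ] jaw ang 82.95 q [ 17.7  -2.2 124.2   0.7  58.7 -65.6] F [-4.5 -0.4  2.3] w 0.0474
twist(about tool x, down => -dyaw): -1.35
[0.56403183, 0.18585346, 0.022] -> [-0.0013  0.0029  0.1275]
[0.58870783, 0.18338338, 0.022] -> [-0.0016  0.0035  0.1523]
```

View pics/s13.png

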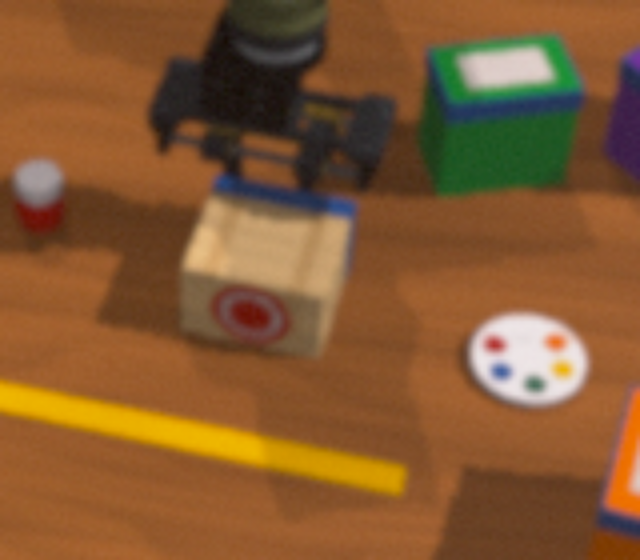

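The crate is sliding straight.

Call:
send_rows([
  [[0, 0, 0.009], 0],
  [[0, 0, 0.018], 0],
  [[0, 0.001, 0.027], -0.3],
  [[0, 0.001, 0.036], -0.6],
  [[0, 0.001, 0.045], -0.6],
])

```text
time: 11.32
tool_pos: [0.4845, 0.194, 0.0224]
orientation: [158.7, 89.2, 152.3]
ft_force: [-4.2, 0.3, 3.2]
gripper_width: 0.0475
```

Call:
send_rows([
  [[0, 0, 0.009], 0],
  [[0, 0, 0.018], 0],
  [[0, 0.001, 0.027], -0.3],
  [[0, 0.001, 0.036], -0.6],
  [[0, 0.001, 0.045], -0.6],
])

```text
time: 11.73
tool_pos: [0.5302, 0.1899, 0.0219]
orientation: [157.6, 89.2, 151.8]
ft_force: [-4.4, -0.0, 3.8]
gripper_width: 0.0479
```

Call:
send_rows([
  [[0, 0, 0.009], 0],
  [[0, 0, 0.018], 0],
  [[0, 0, 0.027], 0],
  [[0, 0, 0.035], 0],
  [[0, 0, 0.042], 0],
])

```text
time: 12.15
tool_pos: [0.573, 0.1855, 0.0214]
orientation: [157.1, 89.2, 151.3]
ft_force: [-4.2, 0.9, 2.9]
gripper_width: 0.0477
```

```bash
python3 - <<'E'
from h import *
rel([[.58870783,.18338338,.022]],-5.7)
i=get_image("scene");cv2.imwrite("pics/s14.png",cv2.resize(i[140:280,280:440],None,fx=4,fy=4))
i=get_image("top");cv2.imwrite("pics/t14.png",cv2.resize(i[110:260,210:410],None,fx=4,fy=4,interpolation=cv2.INTER_CUBIC))
E
```

```text
t 12.15 p [0.573  0.1855 0.0214] toolx [-0.011  0.006 -1.   ] jaw ang 84.17 q [ 12.6  12.5 108.4   0.6  59.7 -71.9] F [-4.2  0.9  2.9] w 0.0477
twist(about tool x, down => -dyaw): -0.13
[0.58870783, 0.18338338, 0.022] -> [-0.0008 -0.0005  0.0159]
```

View pics/s14.png

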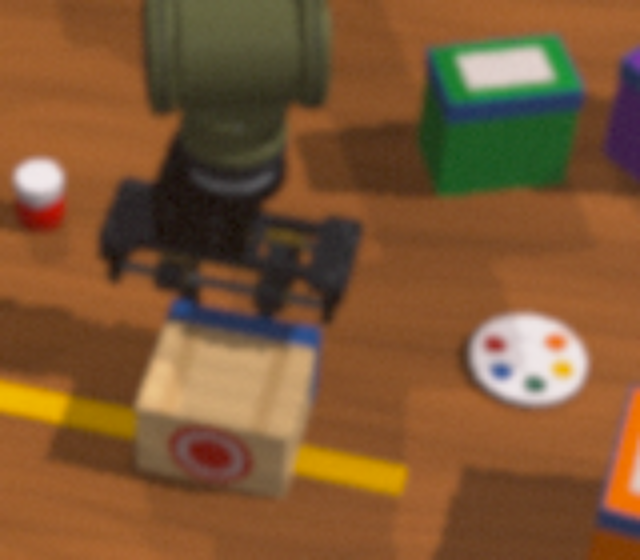

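View pics/t14.png

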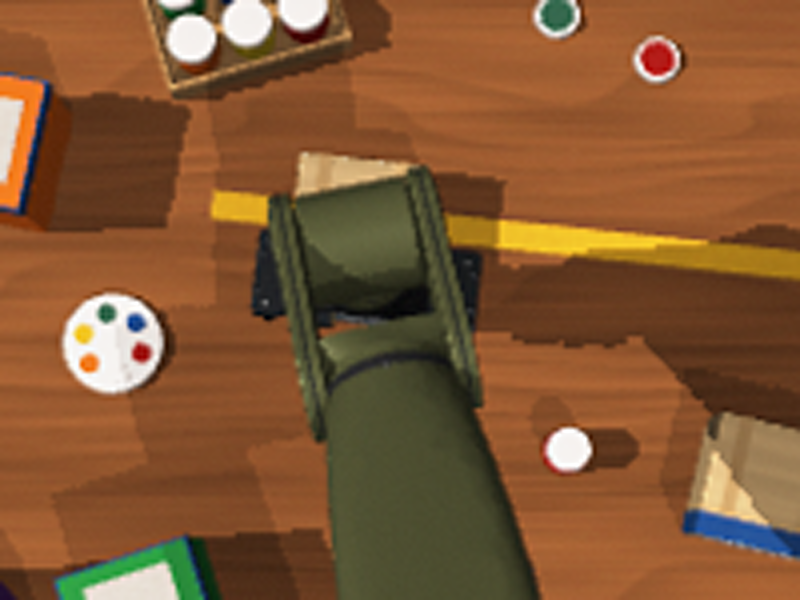

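```bash
python3 - <<'E'
from h import *
A=np.array([.6663,.3275]);n=np.array([.995,-.0996])
for nm,o,p,z in(("top",(210,110),(300,152),.07),("top",(210,110),(412,166),.07),("scene",(280,140),(136,402),.07),("scene",(280,140),(298,435),.07),("scene",(280,140),(137,470),0),("scene",(280,140),(287,495),0)):
    P=back(nm,np.array(p)/4+o,z)[:2];print(nm,P.round(4),"far face past line mm",1000*(P-A)@n)
E
```

```text
top [0.6957 0.2433] far face past line mm 37.671141156702035
top [0.6843 0.1482] far face past line mm 35.734594864710175
scene [0.6832 0.1368] far face past line mm 35.81624358282614
scene [0.6942 0.2519] far face past line mm 35.31331791594325
scene [0.6891 0.1379] far face past line mm 41.60594701432912
scene [0.694  0.2475] far face past line mm 35.57368446184458
```

About 16 mm remain, by both cameras and by the finger position.

Call:
send_rows([
  [[0, 0, 0.006], 0],
  [[0, 0, 0.011], 0],
  [[0, 0, 0.015], 0],
  [[0, 0, 0.016], 0],
  [[0, 0, 0.016], 0],
])

```text
time: 12.67
tool_pos: [0.5904, 0.1837, 0.0213]
orientation: [148.3, 89.4, 142.4]
ft_force: [-0.1, 0.2, 0.3]
gripper_width: 0.0475
```

```bash
python3 - <<'E'
from h import *
rel([[.58870783,.18338338,.022]],-5.7)
E
```

```text
t 12.67 p [0.5904 0.1837 0.0213] toolx [-0.008  0.006 -1.   ] jaw ang 84.13 q [ 12.1  14.2 106.3   0.5  59.8 -72.3] F [-0.1  0.2  0.3] w 0.0475
twist(about tool x, down => -dyaw): -0.17
[0.58870783, 0.18338338, 0.022] -> [-0.0007 -0.0004 -0.0016]
```

Now back off level, rise, and retreat towards the base side to check.

Call:
send_rows([
  [[0, 0, -0.01], 0],
  [[0, 0, -0.025], 0],
  [[-0.01, 0, -0.05], 0],
  [[-0.03, 0, -0.075], 0],
  [[-0.06, 0, -0.09], 0],
])

```text
time: 13.08
tool_pos: [0.4963, 0.1919, 0.0791]
orientation: [169.9, 89.1, 164.0]
ft_force: [0.9, 0.0, -0.5]
gripper_width: 0.0475
```

Call:
send_rows([
  [[-0.03, 0, -0.01], 0],
  [[-0.06, 0, -0.03], 0],
  [[-0.1, 0, -0.05], 0],
  [[-0.13, 0, -0.08], 0],
  [[-0.15, 0, -0.1], 0],
])

```text
time: 13.5
tool_pos: [0.3981, 0.2017, 0.2339]
orientation: [156.9, 89.3, 151.0]
ft_force: [0.7, 0.8, 0.4]
gripper_width: 0.0473
```

```bash
python3 - <<'E'
from h import *
rel([])
i=get_image("scene");cv2.imwrite("pics/s15.png",cv2.resize(i[120:280,120:440],None,fx=2.5,fy=2.5,interpolation=cv2.INTER_CUBIC))
i=get_image("top");cv2.imwrite("pics/topF.png",i);cv2.imwrite("pics/t15.png",cv2.resize(i[110:260,210:410],None,fx=4,fy=4,interpolation=cv2.INTER_CUBIC))
E
```

```text
t 13.5 p [0.3981 0.2017 0.2339] toolx [-0.011  0.006 -1.   ] jaw ang 84.14 q [ 19.6 -20.3 117.8   0.5  83.  -64.6] F [0.7 0.8 0.4] w 0.0473
```

View pics/s15.png

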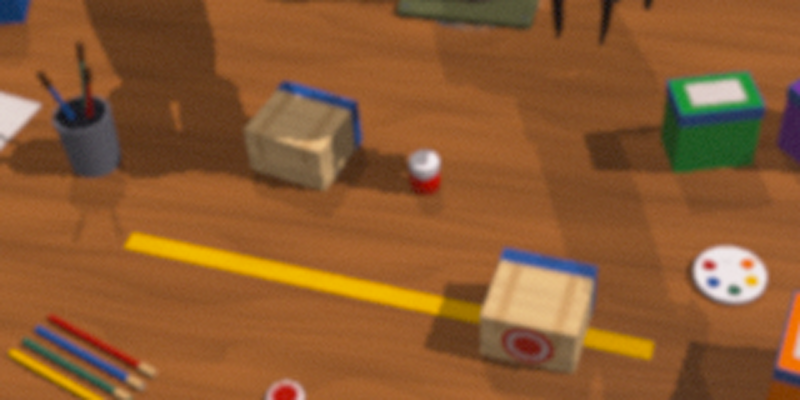

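View pics/t15.png

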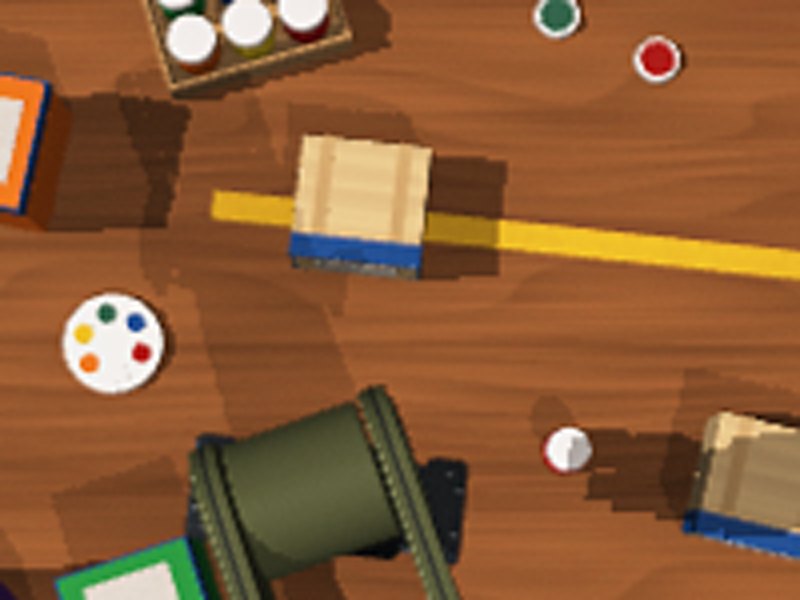

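```bash
python3 - <<'E'
from h import *
A=np.array([.6663,.3275]);n=np.array([.995,-.0996])
P=np.array([back("top",np.array(p)/4+[210,110],.07)[:2] for p in((301,134),(433,148),(422,250),(291,234))])
m=P.mean(0);print(P.round(4),m,"mid past line mm",1000*(m-A)@n)
for p in ((301,134),(433,148),(422,250),(291,234)):pass
S=[back("scene",np.array(p)/2.5+[120,120],.07)[:2] for p in((482,316),(589,337),(597,267),(503,249))]
S=np.array(S);print(S.round(4),S.mean(0),1000*(S.mean(0)-A)@n)
# far-face only
print(1000*(P[:2].mean(0)-A)@n-52.5,1000*(S[:2].mean(0)-A)@n-52.5)
# line in current image
i=cv2.imread("pics/topF.png");hsv=cv2.cvtColor(i,cv2.COLOR_BGR2HSV);k=cv2.inRange(hsv,(22,150,130),(32,255,255))
num,lab,st,ce=cv2.connectedComponentsWithStats(k)
for j in range(1,num):
    if st[j,4]>60:
        q=back("top",ce[j],0)[:2];print(st[j],q.round(4),1000*(q-A)@n)
print("pot",back("top",np.array((568,450))/4+[210,110],.048),"pal",back("top",np.array((113,343))/4+[210,110],.009))
E
```

```text
[[0.7113 0.2426]
 [0.6999 0.1304]
 [0.6121 0.1394]
 [0.6252 0.2501]] [0.6621411  0.19062314] mid past line mm 9.49483035817998
[[0.7044 0.1371]
 [0.7145 0.2573]
 [0.6129 0.2551]
 [0.6029 0.1442]] [0.65866755 0.1984138 ] 5.262692700372989
0.6660505667619034 3.439375161408833
[335 166 112  17 660] [ 0.621  -0.1254] 0.07235978054778956
[539 214  16  16 191] [ 0.4525 -0.6812] -112.27603247362579
pot [0.44456093 0.01446055 0.048     ] pal [0.53882923 0.40971297 0.009     ]
```

```bash
python3 - <<'E'
from h import *
A=np.array([.6663,.3275]);n=np.array([.995,-.0996])
i=cv2.imread("pics/topF.png");o=cv2.resize(i[130:190,270:330],None,fx=10,fy=10,interpolation=cv2.INTER_CUBIC)
s=cv2.imread("pics/s15.png")[225:385,460:620];s=cv2.resize(s,None,fx=3.75,fy=3.75)
for off,col in((0,(255,0,255)),):
  m=A+n*off; d=np.array([-n[1],n[0]]); m=m-d*((m-np.array([.66,.192]))@d)
  b=tilted(*m,-.1,0)
  B=[]
  a=-.105
  for z in(0,.07):
    for sx,sy in((1,1),(1,-1),(-1,-1),(-1,1)): B.append(np.r_[m+rz(a)@[sx*.0525,sy*.055],z])
  q=((proj("top",np.array(B))-[270,130]+.5)*10).astype(int);r=((((proj("scene",np.array(B))-[120,120]+.5)*2.5)-[460,225])*3.75).astype(int)
  for e in((0,1),(1,2),(2,3),(3,0),(4,5),(5,6),(6,7),(7,4),(0,4),(1,5),(2,6),(3,7)):
    cv2.line(o,q[e[0]].tolist(),q[e[1]].tolist(),col,1);cv2.line(s,r[e[0]].tolist(),r[e[1]].tolist(),col,1)
cv2.imwrite("pics/ov16.png",cv2.resize(np.hstack([o,s[:600,:600]]),(800,400)))
P=np.array([back("top",np.array(p)/4+[210,110],.07)[:2] for p in((301,134),(433,148),(421,270),(290,258))]);m=P.mean(0);print(m,1000*(m-A)@n)
E
```

```text
[0.6527408  0.19096778] 0.10720385122974734
```

View pics/ov16.png

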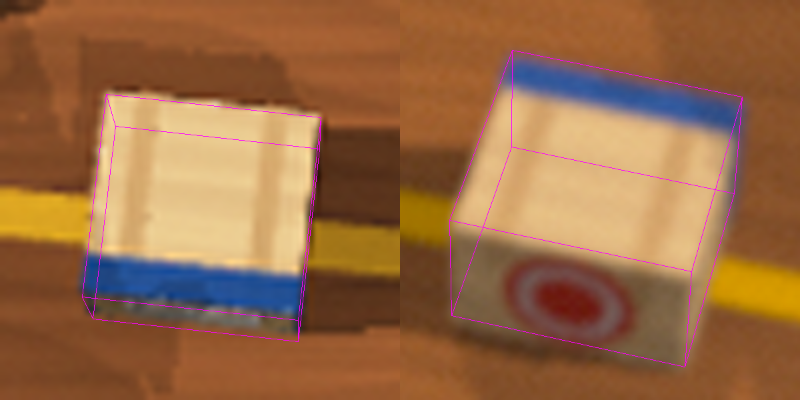

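The overlay of a crate centred on the line fits in both views to about 2 mm. The pot and palette read within about 1 mm of their first positions. Handing in.

Call:
send_rows([
  [[-0.01, 0, 0], 0],
  [[-0.02, 0, 0], 0],
  [[-0.02, 0, 0], 0],
  [[-0.02, 0, 0], 0],
])

```text
time: 13.93
tool_pos: [0.3999, 0.2023, 0.2562]
orientation: [126.3, 89.5, 120.5]
ft_force: [0.3, 0.4, 0.8]
gripper_width: 0.0474
```

```bash
python3 - <<'E'
from h import *
rel([]);print(env.close_job())
E
```

```text
t 13.93 p [0.3999 0.2023 0.2562] toolx [-0.005  0.008 -1.   ] jaw ang 84.22 q [ 19.6 -20.9 116.1   0.5  84.9 -64.7] F [0.3 0.4 0.8] w 0.0474
the job is handed in; nothing more can be done
None
```

Both crates are tipped onto their near sides. The left one showed the red stamp, and I pushed it, still on its side, to the dispatch line. The job was handed in at about 14 s.

- **Stamped crate:** the final top view puts its middle about 0.1 mm from the line's centre. The overlay of a crate centred on the line fits both cameras to about 2 mm. My first estimates were 9.5 mm off (top view) and 5.3 mm off (scene view). The top-view figure was wrong because I had picked the wrong edge of the blue band. I did not recompute the scene figure; only its overlay supports it.
- **Plain crate:** it lies on its side well short of the line.
- **Paint pot and palette:** both measured within about 1 mm of where they started.
- **Brush cup:** it looked unmoved in the last scene image, but I did not measure it again.
- **Arm and forces:** the arm finished 0.26 m up, touching nothing. Force readings stayed at about 6 N or less.

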